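Advance the tube carriage to the barcode reader

TASK

Two sample feeders with spring plungers stand on the lab bench. On the one whose carriage holds the row of capped tubes, pull the plunger knob up, slide the carriage along to the next hole, where the tubes stand in front of the reader, and let the pin snap fully in. Leave the other feeder, with the flat tray of glass slides, as it is.

Things in the scene. Friction and masses are not known exactly. Their poses are not given: they have to be found in the camera images.
- tube_knob (a point): Centre of the tube carriage's knob: upright black cylinder, 30 mm wide, spanning heights 60 to 86 mm (centre 73) with the pin home, free for 60 mm all round; below it a 22 mm boss (top at 57) on a grey ear. Gripped from above and lifted, it takes the carriage along. The carriage bears a white block of four capped tubes, 99 mm tall, 67 mm from the knob's axis. x: sliding direction, z up.
- next_hole (a point): Mouth centre of the middle of three holes, 60 mm apart in a level aluminium strip, top at 29 mm. The carriage starts pinned in an end hole: the knob goes 60 mm straight along x to above this point. Mouth 30 mm along the strip, 18 wide, funnelled: a pin let go within 7 mm of the centre is drawn in. A white reader box, 75 mm tall, stands across the feeder from it.
- tube_plunger (a joint): How far the tube carriage's knob and its 10 mm pin are pulled up, in m: 0 is home in a hole, 0.016 is the pin resting on the strip between holes (lift it higher to slide), 0.026 is the upper stop. A spring pulls down with 7 N at 0, 11 N at the stop. The carriage slides with under 1 N of friction and is locked while the pin is in a hole.
- tray_knob (a point): Centre of the same kind of knob, at the same height, on the other feeder, whose carriage holds a low white tray of flat glass slides; a bystander, to be left alone.

How it is judged (in metres and radians):
On the way, in this order (a step that is already met when the one before it is completed fails the run):
1. the plunger of the tube carriage is pulled up out of its hole (value of joint tube_plunger above 0.012 m), for 0.1 s.
2. the pin has snapped into the next hole (horizontal distance between tube_knob and next_hole below 0.006 m and value of joint tube_plunger below 0.004 m), for 0.2 s.
At the end, for the whole second after the job is handed in: The tube carriage stands at the next (middle) hole, its knob within 6 mm of above the hole's centre, with the pin home (pulled up less than 4 mm) and at rest (all of step 2 and velocity of joint tube_plunger below 0.01 m/s); the robot touches nothing.
It fails at once if the knob of the other feeder is moved by more than 8 mm (distance of tray_knob from where it was at the start of the episode above 0.008 m).
It also fails if it takes over 29 s, if anything falls off the work surface, if the arm or the gripper's body presses on something with over 40 N, if the wrist force passes 120 N, or if a joint passes its speed limit or range.

ROBOT

A 6-joint arm with a two-finger parallel gripper is mounted at the origin on the work surface. World frame = base frame: x ahead of the robot, y to its left, z up, the work surface at z = 0. Lengths are in m, angles in degrees, forces in N, time in s.
With the tool pointing down it reaches from about 0.25 to 0.725 m from the base axis. Payload 9.7 kg.
Tool frame: the origin (TCP) lies midway between the tips of the shut fingers; the grasp point (between the pads) lies 19 mm behind it (bot.pinch_z is the distance from the TCP to the grasp point, in m); z points along the fingers, y is the line along which they close (so a half turn about z gives the same grasp; the last joint's range is limited). The gripper opens to 85 mm and grips with 20 to 120 N. Pads are 22 mm wide; open, the fingers measure 114 mm over their backs; the gripper's body (76 mm by 85 mm) begins 54 mm behind the grasp point. The pads swing forward as they close: fully open they stand 13 mm farther back than shut.
Start: joints at [-63.369, 4.979, 10.078, 95.1, 0, 90], TCP at [0.247, -0.492, 0.231] pointing down, gripper open.
Joint ranges: [-179.16, 179.16], [-48.56, 103.87], [-65.8, 70.77], [-126.05, 130.52], [-82.76, 87.17], [-180, 180]. Speed limits (degrees/s): [127.2, 127.2, 147.25, 180, 180, 180].

INTERFACE

Orientations are given as [roll, pitch, yaw] about the fixed x, y, z axes, in that order (R = Rz(yaw) Ry(pitch) Rx(roll)).
In Python, from workcell import sensors, camera, ticket, bot gives the robot as it stands.
- The arm moves only by the shell command python3 -m handwheel 'ROWS' [FORCE]. ROWS is a JSON object of lists of equal length, an entry for each row: "gripper": the opening, from -1 (shut) to 1 (fully open); "slide": the shift along the tool's x, y, z in mm, a list of three; "yaw": the turn about the tool's z in rad. A call has 1 to 8 rows; each row shifts and turns the commanded pose from where the row before left it, along the tool's axes as they then stand; what a row does not reach is not made up. A row lasts 1/12 s, in which the tool goes at most 41.7 mm and 7.16 degrees, less where a joint would pass 70% of its speed; a pose out of reach is approached as far as the arm can. A call is refused whole if a number of a shift passes 41.7 or a number of a turn 0.125, either way. A call with a gripper value outside its range is refused whole. The fingers move at their own pace and stop on an object; FORCE is the grip in N (left out, the last holds). Time passes only in rows, so rows that do not move let the fingers close. It gives the time, the measured TCP pose, the force, the opening and the grip force at its end, in the units of the state.
- sensors.get_obs(): the state, without advancing time (a new reading comes with each control period).
- camera(name): name is "scene" or "top"; returns a dict with "img" (400x640x3 uint8, red, green, blue), "fx", "fy", "cx", "cy" (pixels), "dist" ([k1, k2, p1, p2, k3] as OpenCV has them; the pictures are not rectified), "R" (3x3) and "t" (3): a world point X has camera coordinates R X + t. Camera axes: x right, y down, z forward; pixel columns grow to the right and rows downward; lengths in m; the calibration is good to about 2 mm. A picture is of the moment at which its call begins. There is no depth.
- ticket.job_done(): hands the job in; it is judged then, once.
The state is a dict: "time": time; "q": joint angles; "qd": joint speeds; "joint_efforts": joint torques, N m; "ee_pos": TCP position; "tcp_rot": TCP orientation; "wrist_force": force on the tool from outside, world axes, zero at the start; "torque": the same for the moment, N m; "opening": finger opening in m; "grasp_force": force on a finger pad.
Only numpy, scipy, OpenCV 4.12 (cv2) and the standard library are available. Lean on these libraries where they do the work, as an engineer would, in place of code of your own. Each camera call takes 0.05 s, during which the arm holds its last target. There are 200 camera calls.

## Working session

There is one attempt and no reset: what is moved stays moved. The work goes in short steps, Python scripts to look and compute and a shell command to move; the robot and the scene stay as the last step left them, time stands still between calls to the robot, and variables do not carry over. Pictures are saved under pics/ and viewed, at most 10 in all, crops included, and the job is handed in when it is done.

```bash
mkdir -p pics; python3 - <<'E'
from workcell import sensors,camera,bot
import cv2,numpy as np
o=sensors.get_obs();print(o['time'],o['ee_pos'],o['tcp_rot'],o['opening'],bot.pinch_z)
for n in('scene','top'):
    c=camera(n);cv2.imwrite(f'pics/{n}0.png',c['img'][:,:,::-1]);np.savez(f'pics/{n}0.npz',**c)
    print(n,c['fx'],c['cx'],c['dist'],-np.array(c['R']).T@c['t'])
E
```

```text
0.0 [ 0.24641355 -0.491451    0.230586  ] [-1.79923251e+02  2.04159626e-03  2.66277130e+01] 0.08557628904591595 0.0187
scene 361.7756742639763 313.6670718923602 [-0.07797693  0.          0.          0.          0.        ] [0.79367339 0.32681044 0.75150548]
top 468.85060257378734 323.78398122659627 [0.0248662 0.        0.        0.        0.       ] [0.40270361 0.05724277 1.04354811]
```

View pics/top0.png

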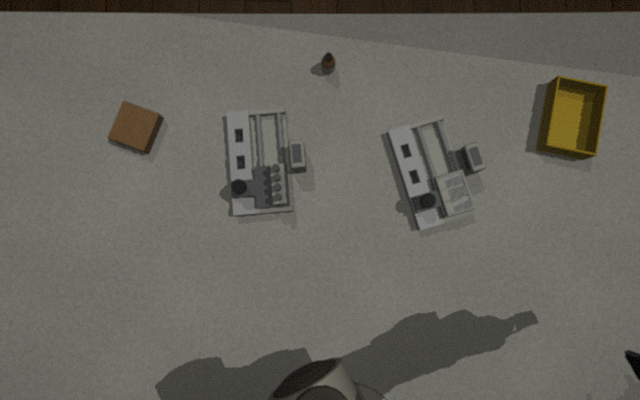

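View pics/scene0.png

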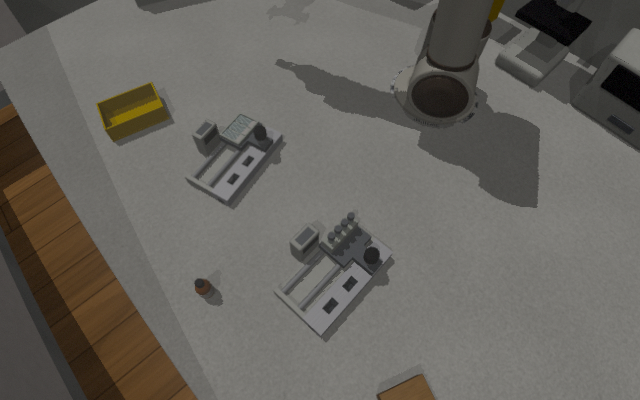

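The top view shows the tube feeder on the left: knob near (238,187), free holes near (241,162) and (239,135), with tubes at (270,187). The tray feeder is on the right, knob at (428,201). In the scene view the tube knob is near (372,256) and the free holes near (350,284) and (330,305).

```bash
cat > h.py <<'E'
import numpy as np,cv2
def ray(c,uv):
    K=np.array([[c['fx'],0,c['cx']],[0,c['fy'],c['cy']],[0,0,1]],float)
    p=cv2.undistortPoints(np.array([[uv]],float),K,np.array(c['dist'],float))[0,0]
    R=np.array(c['R']);return -R.T@c['t'],R.T@np.r_[p,1]
def plane(c,uv,z):
    o,d=ray(c,uv);return o+d*(z-o[2])/d[2]
def tri(c1,u1,c2,u2):
    A=[];b=[]
    for c,u in((c1,u1),(c2,u2)):
        o,d=ray(c,u);d/=np.linalg.norm(d);P=np.eye(3)-np.outer(d,d);A.append(P);b.append(P@o)
    return np.linalg.lstsq(np.vstack(A),np.hstack(b),rcond=None)[0]
def blobs(c,x0,x1,y0,y1,th):
    g=cv2.cvtColor(np.array(c['img'])[y0:y1,x0:x1],cv2.COLOR_RGB2GRAY)
    n,l,s,m=cv2.connectedComponentsWithStats((g<th).astype(np.uint8))
    return [(m[i]+[x0,y0],s[i]) for i in range(1,n) if s[i][4]>25]
E
python3 - <<'E'
from h import *
T=dict(np.load('pics/top0.npz'));S=dict(np.load('pics/scene0.npz'))
for n,c,r in(('top',T,(228,252,120,200)),('scene',S,(315,390,235,320))):
  for th in(35,50):
    for m,s in blobs(c,*r,th): print(n,th,m.round(1),s,'z29',plane(c,m,.029).round(4),'z73',plane(c,m,.073).round(4),'z86',plane(c,m,.086).round(4))
a=cv2.resize(T['img'][95:225,190:320],None,fx=4.5,fy=4.5,interpolation=2)
b=cv2.resize(S['img'][200:340,260:400],None,fx=4.1,fy=4.1,interpolation=2)[:585]
h=min(len(a),len(b));o=np.hstack([a[:h],b[:h]]);o=cv2.resize(o,(800,int(h*800/o.shape[1])))
cv2.imwrite('pics/crop0.png',cv2.convertScaleAbs(o[:,:,::-1],alpha=1.8))
E
```

```text
top 35 [238.4 187. ] [  4  61  14  14 111] z29 [0.5366 0.233  0.029 ] z73 [0.5308 0.2254 0.073 ] z86 [0.529  0.2231 0.086 ]
top 50 [238.7 134.9] [ 8 10  6 11 61] z29 [0.6522 0.2341 0.029 ] z73 [0.6414 0.2264 0.073 ] z86 [0.6382 0.2241 0.086 ]
top 50 [240.5 161.6] [ 9 36  7 12 64] z29 [0.5926 0.2292 0.029 ] z73 [0.5844 0.2217 0.073 ] z86 [0.582  0.2195 0.086 ]
top 50 [238.3 187.3] [  3  60  16  18 198] z29 [0.536  0.2332 0.029 ] z73 [0.5302 0.2256 0.073 ] z86 [0.5285 0.2234 0.086 ]
scene 35 [370.6 259.1] [49 19 14 10 56] z29 [0.523 0.222 0.029] z73 [0.5395 0.2284 0.073 ] z86 [0.5443 0.2302 0.086 ]
scene 50 [371.  255.6] [ 48  12  16  18 218] z29 [0.5166 0.2173 0.029 ] z73 [0.5335 0.224  0.073 ] z86 [0.5385 0.226  0.086 ]
scene 50 [361.8 266.2] [37 23 20 17 41] z29 [0.548  0.2203 0.029 ] z73 [0.5629 0.2268 0.073 ] z86 [0.5673 0.2287 0.086 ]
scene 50 [349.4 283. ] [28 42 14 14 72] z29 [0.5923 0.2277 0.029 ] z73 [0.6045 0.2337 0.073 ] z86 [0.6082 0.2355 0.086 ]
scene 50 [328.6 306.1] [ 8 65 13 13 65] z29 [0.6556 0.2328 0.029 ] z73 [0.664  0.2385 0.073 ] z86 [0.6665 0.2402 0.086 ]
```

View pics/crop0.png

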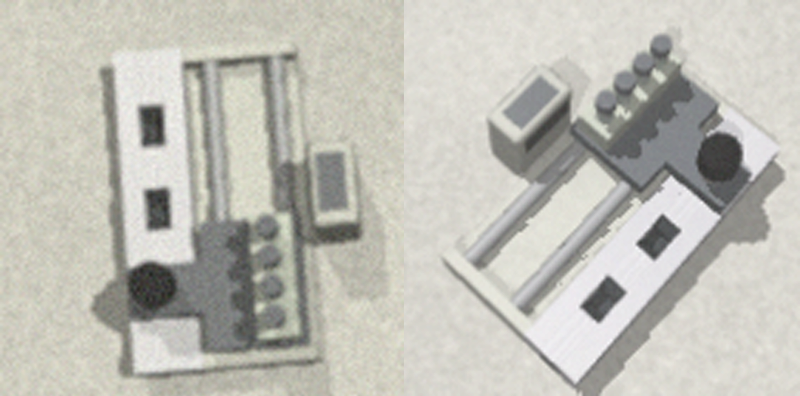

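The crop shows the knob clear of everything on the strip. The tubes sit on the −y side, and the rail runs about 4.5° from world x. Knob ≈ (0.5315, 0.2238), next hole ≈ (0.592, 0.2285). I'll move above the knob, with the fingers closing along the rail (tool yaw 94.5°).

```bash
python3 -m handwheel '{"gripper":[1,1,1,1,1,1,1,1],"slide":[[28.8,-25.6,0],[28.8,-25.6,0],[28.8,-25.6,0],[28.8,-25.6,0],[28.8,-25.6,0],[28.8,-25.6,0],[28.8,-25.6,0],[28.8,-25.6,0]],"yaw":[0,0,0,0,0,0,0,0]}'
python3 -m handwheel '{"gripper":[1,1,1,1,1,1,1,1],"slide":[[28.8,-25.6,0],[28.8,-25.6,0],[28.8,-25.6,0],[28.8,-25.6,0],[28.8,-25.6,0],[28.8,-25.6,0],[28.8,-25.6,0],[28.8,-25.6,0]],"yaw":[0,0,0,0,0,0,0,0]}'
python3 -m handwheel '{"gripper":[1,1,1,1,1,1,1,1],"slide":[[28.8,-25.6,0],[28.8,-25.6,0],[28.8,-25.6,0],[20,-18,0],[0,0,0],[0,0,0],[0,0,0],[0,0,0]],"yaw":[0,0,0,0,-0.12,-0.12,-0.12,-0.12]}'
python3 -m handwheel '{"gripper":[1,1,1,1,1,1,1,1],"slide":[[0,0,0],[0,0,0],[0,0,0],[0,0,0],[0,0,0],[0,0,0],[0,0,0],[0,0,0]],"yaw":[-0.12,-0.12,-0.12,-0.12,-0.12,-0.105,0,0]}'
```

```text
time: 0.77
ee_pos: [0.3607, -0.2035, 0.2311]
tcp_rot: [-180.0, -0.0, 26.6]
wrist_force: [1.0, -0.7, -0.1]
opening: 0.0855
grasp_force: 0.0
time: 1.43
ee_pos: [0.475, 0.0831, 0.2311]
tcp_rot: [-180.0, 0.0, 26.7]
wrist_force: [0.7, -0.5, -0.6]
opening: 0.0854
grasp_force: 0.0
time: 2.1
ee_pos: [0.5273, 0.2138, 0.2306]
tcp_rot: [-180.0, 0.1, 54.5]
wrist_force: [0.0, -0.3, -0.0]
opening: 0.0859
grasp_force: 0.0
time: 2.77
ee_pos: [0.5274, 0.2135, 0.2309]
tcp_rot: [-180.0, 0.0, 94.3]
wrist_force: [-0.4, 0.7, 0.3]
opening: 0.0857
grasp_force: 0.0
```

```bash
python3 -m handwheel '{"gripper":[1,1,1,1,1,1,1,1],"slide":[[10,5,0],[0,0,25],[0,0,25],[0,0,25],[0,0,25],[0,0,25],[0,0,0],[0,0,0]],"yaw":[0,0,0,0,0,0,0,0]}'
python3 - <<'E'
from h import *
from workcell import camera
T=camera('top');S=camera('scene')
a=cv2.resize(T['img'][95:225,190:320],(400,400));b=cv2.resize(S['img'][190:330,270:410],(400,400))
cv2.imwrite('pics/c1.png',cv2.convertScaleAbs(np.hstack([a,b])[:,:,::-1],alpha=1.8))
E
```

```text
time: 3.43
ee_pos: [0.5311, 0.2241, 0.1055]
tcp_rot: [-179.9, 0.0, 94.4]
wrist_force: [0.3, 1.0, 0.1]
opening: 0.0856
grasp_force: 0.0
```

View pics/c1.png

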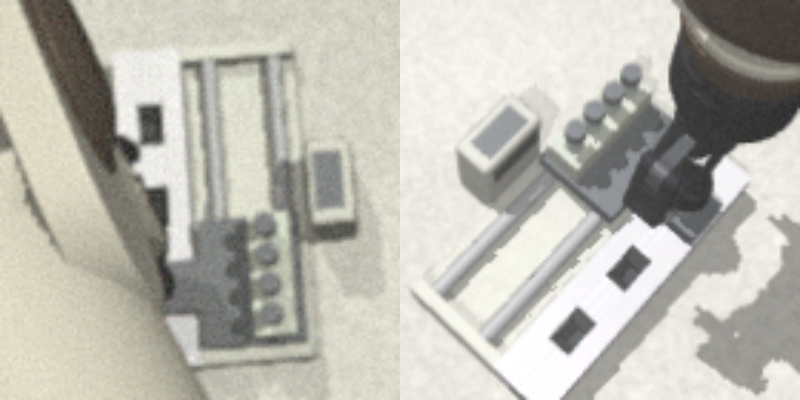

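The fingers straddle the knob along the rail (near (670,190) in the right half), clear of the tubes. Next I lower to the knob and close.

```bash
python3 -m handwheel '{"gripper":[1,1,1,1,1,0.2,-0.2,-0.5],"slide":[[0,0,17],[0,0,17],[0,0,15],[0,0,0],[0,0,0],[0,0,0],[0,0,0],[0,0,0]],"yaw":[0,0,0,0,0,0,0,0]}' 60
python3 -m handwheel '{"gripper":[-1,-1,-1,-1,-1,-1],"slide":[[0,0,0],[0,0,0],[0,0,0],[0,0,0],[0,0,0],[0,0,0]],"yaw":[0,0,0,0,0,0]}' 60
```

```text
time: 4.2
ee_pos: [0.5324, 0.2241, 0.0587]
tcp_rot: [179.9, -0.0, 94.5]
wrist_force: [-0.1, 0.0, -0.3]
opening: 0.0518
grasp_force: 0.0
time: 4.7
ee_pos: [0.5322, 0.224, 0.0583]
tcp_rot: [179.9, -0.0, 94.5]
wrist_force: [-0.6, 0.2, 5.3]
opening: 0.0282
grasp_force: 59.3
```

```bash
python3 -m handwheel '{"gripper":[-1,-1,-1,-1,-1,-1],"slide":[[0,0,-5],[0,0,-5],[0,0,-6],[0,0,-5],[0,0,0],[0,0,0]],"yaw":[0,0,0,0,0,0]}' 60
```

```text
time: 5.2
ee_pos: [0.5315, 0.2238, 0.0781]
tcp_rot: [-180.0, 0.0, 94.5]
wrist_force: [0.7, 1.9, -10.2]
opening: 0.0279
grasp_force: 59.8
```

```bash
python3 -m handwheel '{"gripper":[-1,-1,-1,-1,-1,-1,-1,-1],"slide":[[0,5,0],[0,10,0],[0,10,0],[0,10,0],[0,10,0],[0,10,0],[0,5,0],[0,0,0]],"yaw":[0,0,0,0,0,0,0,0]}' 60
python3 -m handwheel '{"gripper":[-1,-1,-1],"slide":[[0,0,0],[0,0,0],[0,0,0]],"yaw":[0,0,0]}' 60
```

```text
time: 5.87
ee_pos: [0.5922, 0.2287, 0.0775]
tcp_rot: [-180.0, -0.0, 94.5]
wrist_force: [0.2, 2.5, -10.4]
opening: 0.028
grasp_force: 60.3
time: 6.12
ee_pos: [0.5912, 0.2286, 0.0783]
tcp_rot: [-180.0, -0.0, 94.5]
wrist_force: [0.5, 2.7, -9.4]
opening: 0.0279
grasp_force: 60.3
```

Moved 59.9 mm along the rail with the spring still pulling. I'll lower the pin into the hole.

```bash
python3 -m handwheel '{"gripper":[-1,-1,-1,-1,-1,-1,-1],"slide":[[0,0,5],[0,0,5],[0,0,5],[0,0,5],[0,0,0],[0,0,0],[0,0,0]],"yaw":[0,0,0,0,0,0,0]}' 60
```

```text
time: 6.7
ee_pos: [0.5916, 0.2287, 0.0584]
tcp_rot: [180.0, -0.0, 94.5]
wrist_force: [1.3, 3.6, -5.9]
opening: 0.028
grasp_force: 60.8
```

```bash
python3 -m handwheel '{"gripper":[-0.2,0.2,0.6,1,1,1,1,1],"slide":[[0,0,0],[0,0,0],[0,0,0],[0,0,0],[0,0,0],[0,0,0],[0,0,0],[0,0,0]],"yaw":[0,0,0,0,0,0,0,0]}' 60
python3 -m handwheel '{"gripper":[1,1,1,1,1,1,1,1],"slide":[[0,0,-15],[0,0,-20],[0,0,-25],[0,0,-30],[0,0,-30],[0,0,-30],[0,0,0],[0,0,0]],"yaw":[0,0,0,0,0,0,0,0]}'
python3 -m handwheel '{"gripper":[1,1,1,1,1,1,1,1],"slide":[[-40,0,0],[-40,0,0],[-40,0,0],[-40,0,0],[-40,0,0],[-30,0,0],[0,0,0],[0,0,0]],"yaw":[0,0,0,0,0,0,0,0]}'
python3 - <<'E'
from h import *
from workcell import camera
T=camera('top');S=camera('scene')
for n,c,r in(('top',T,(228,252,120,200)),('scene',S,(315,390,225,320))):
    for m,s in blobs(c,*r,45): print(n,m.round(1),s,plane(c,m,.029).round(4),plane(c,m,.08).round(4))
a=cv2.resize(T['img'][95:225,190:320],(400,400));b=cv2.resize(S['img'][190:330,270:410],(400,400))
cv2.imwrite('pics/c2.png',cv2.convertScaleAbs(np.hstack([a,b])[:,:,::-1],alpha=1.8))
E
```

```text
time: 7.37
ee_pos: [0.5915, 0.2286, 0.0583]
tcp_rot: [180.0, 0.0, 94.5]
wrist_force: [0.4, -0.3, 0.3]
opening: 0.0853
grasp_force: 0.0
time: 8.03
ee_pos: [0.5923, 0.2289, 0.2103]
tcp_rot: [179.8, -0.1, 94.5]
wrist_force: [-0.3, 0.6, -0.1]
opening: 0.0857
grasp_force: 0.0
time: 8.7
ee_pos: [0.6092, -0.0024, 0.2067]
tcp_rot: [-179.9, -0.0, 94.4]
wrist_force: [0.1, -0.9, -0.2]
opening: 0.0857
grasp_force: 0.0
top [239. 134.] [ 8 10  6 11 43] [0.6543 0.2332 0.029 ] [0.6417 0.2244 0.08  ]
top [238.6 160.8] [  2  31  20  20 248] [0.5945 0.2334 0.029 ] [0.5848 0.2245 0.08  ]
top [242.4 188.7] [11 63  8 13 77] [0.5329 0.2243 0.029 ] [0.5263 0.2159 0.08  ]
scene [367.7 263.4] [46 33 14 12 83] [0.5344 0.2244 0.029 ] [0.5527 0.2316 0.08  ]
scene [352.1 276.6] [ 29  43  17  18 233] [0.5787 0.2221 0.029 ] [0.5938 0.2295 0.08  ]
```

View pics/c2.png

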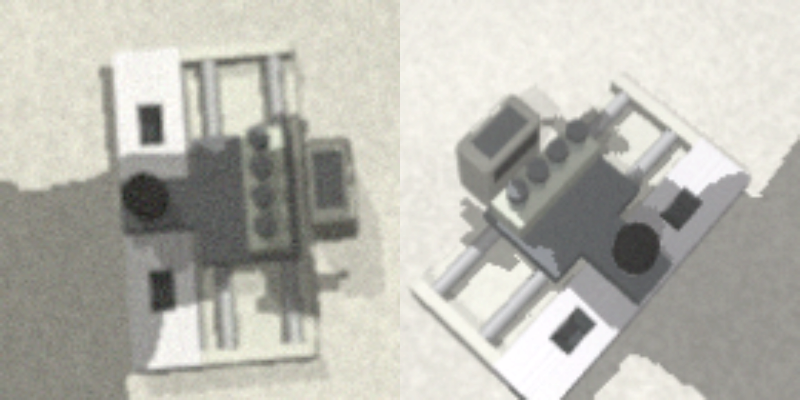

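The picture shows the carriage at the middle hole, with the knob at (147,197) left and (636,248) right, between the two free holes and with the tubes facing the reader. I'll check the knob height by triangulation against the start.

```bash
python3 - <<'E'
from h import *
from workcell import camera,sensors
T=dict(np.load('pics/top0.npz'));S=dict(np.load('pics/scene0.npz'))
def k(c,r,th): return max(blobs(c,*r,th),key=lambda b:b[1][4])[0]
T1=camera('top');S1=camera('scene')
for th in(30,35,40,45):
  a=tri(T,k(T,(228,252,175,200),th),S,k(S,(355,390,240,275),th)); b=tri(T1,k(T1,(228,252,148,175),th),S1,k(S1,(335,370,258,292),th))
  print(th,a.round(4),b.round(4),(b-a).round(4))
print(sensors.get_obs()['time'])
E
```

```text
Traceback (most recent call last):
ValueError: max() iterable argument is empty
```

```bash
python3 - <<'E'
from h import *
from workcell import camera,sensors
T=dict(np.load('pics/top0.npz'));S=dict(np.load('pics/scene0.npz'))
def k(c,r,th): 
  m,s=max(blobs(c,*r,th),key=lambda b:b[1][4]); print(th,m.round(1),s[2:]); return m
T1=camera('top');S1=camera('scene')
for th in(40,45,50):
  a=tri(T,k(T,(228,252,175,200),th),S,k(S,(355,390,240,275),th)); b=tri(T1,k(T1,(228,252,148,175),th),S1,k(S1,(335,370,258,292),th))
  print(th,a.round(4),b.round(4),(b-a).round(4))
E
```

```text
40 [238.7 186.8] [ 15  15 160]
40 [371.  255.6] [ 15  16 195]
40 [237.2 159.5] [ 16  18 191]
40 [352.1 276.5] [ 17  18 224]
40 [0.532  0.2244 0.0703] [0.59   0.2286 0.0693] [ 0.058   0.0042 -0.001 ]
45 [238.5 187. ] [ 16  16 177]
45 [371.  255.6] [ 15  17 203]
45 [238.7 160.7] [ 22  20 252]
45 [352.1 276.6] [ 17  18 233]
45 [0.5318 0.2246 0.0701] [0.5884 0.2272 0.0624] [ 0.0566  0.0026 -0.0076]
50 [238.3 187.3] [ 16  18 198]
50 [371.  255.6] [ 16  18 218]
50 [239.3 161.2] [ 23  20 313]
50 [352.1 276.5] [ 17  18 244]
50 [0.5314 0.2248 0.0699] [0.5877 0.2265 0.0597] [ 0.0563  0.0016 -0.0102]
```

The knob is back at its home height (it would be 16 mm higher resting on the strip), and it moved about 58–60 mm along the rail.

```bash
python3 -c "
from workcell import ticket
print(ticket.job_done())"
```

```text
the job is handed in; nothing more can be done
None
```

The job is handed in: the camera check shows the tube carriage at the middle hole with its pin home, the gripper is clear of it, and I left the tray feeder alone, but no verdict came back.

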